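# Stack the waffle saucers squarely

## Robot

A 6-joint arm with a two-finger parallel gripper is mounted at the origin on the work surface. World frame = base frame: x ahead of the robot, y to its left, z up, the work surface at z = 0. Lengths are in mm, angles in rad, forces in N, time in s.
With the tool pointing down it reaches from about 275 to 1000 mm from the base axis. Payload 8.4 kg.
Tool frame: the origin (TCP) lies at the very end of the fingers, on their centre line; the grasp point (between the pads) lies 19 mm behind it; z points along the fingers, y is the line along which they close (so a half turn about z gives the same grasp; the last joint's range is limited). The gripper opens to 85 mm and grips with 20 to 120 N. Pads are 22 mm wide; open, the fingers measure 114 mm over their backs; the gripper's body (76 mm by 85 mm) begins 54 mm behind the grasp point. The pads swing forward as they close: fully open they stand 13 mm farther back than shut.
Start: joints at [1.315, 0.353, 1.633, -0, 1.155, -0.002], TCP at [156.926, 604.981, 231.281] pointing down, gripper open.
Joint ranges: [-2.63, 2.63], [-0.92, 2.1], [0.06, 2.66], [-1.3, 4.44], [0, 2.69], [-3.02, 3.02]. Speed limits (rad/s): [2.22, 2.22, 2.79, 3.14, 3.14, 3.14].

## Interface

Orientations are given as a 3x3 rotation matrix whose columns are the frame's x, y, z axes.
In Python, from rig import bot gives the robot as it stands.
- The arm moves only by the tool play_rows, never from a script. Its arguments are lists of equal length, an entry for each row: "slide": the shift along the tool's x, y, z in m, a list of three; "twist": the turn, a rotation vector about the tool's x, y, z in degrees, a list of three; "fingers": the closure in counts, from 0 (fully open) to 255 (shut). A call has 1 to 12 rows; each row is the pose to reach, as a shift and turn from the pose commanded when the call began, along the tool's axes at that moment; what a row does not reach only later rows make up. A row lasts 1/10 s, in which the tool goes at most 50 mm and 8.59 degrees, less where a joint would pass 70% of its speed; a pose out of reach is approached as far as the arm can. A call with a gripper value outside its range is refused whole. The fingers move at their own pace and stop on an object; the grip force is fixed at half the most. Time passes only in rows, so rows that repeat a pose let the fingers close. It gives the time, the measured TCP pose, the force, the opening and the grip force at its end, in the units of the state.
- bot.state(): the state, without advancing time (a new reading comes with each control period).
- bot.camera(name): name is "side" or "top"; returns a dict with "image" (384x512x3 uint8, red, green, blue), "fx", "fy", "cx", "cy" (pixels), "k1" (the pictures are not rectified: a ray, as slopes to the right and down, at radius r is drawn at 1 + k1 r^2 times it, then the intrinsics apply), "xyz" and "orientation" of the camera in the world. Camera axes: x right, y down, z forward; pixel columns grow to the right and rows downward; lengths in mm; the calibration is good to about 2 mm. A picture is of the moment at which its call begins. There is no depth.
- bot.hand_in(): hands the job in; it is judged then, once.
The state is a dict: "clock": time; "q": joint angles; "qd": joint speeds; "effort": joint torques, N m; "eef_pos": TCP position; "eef_rot": TCP orientation; "ft_force": force on the tool from outside, world axes, zero at the start; "ft_torque": the same for the moment, N m; "opening": opening from 0.0 (shut) to 1.0 (fully open); "grasp_force": force on a finger pad.
Only numpy, scipy, OpenCV 4.12 (cv2) and the standard library are available. Lean on these libraries where they do the work, as an engineer would, in place of code of your own. Each camera call takes 0.05 s, during which the arm holds its last target. There are 200 camera calls.

## Task

Two rectangular saucers, a blue and a white, are drying on the sloping stand. Pile them up on the grey saucer that lies flat on the shelf: gently set the blue one on the grey one and then the white one on top, open sides up, long sides running the same way and all edges flush. Leave the grey saucer where it lies and do not disturb the other things.

Things in the scene. Friction and masses are not known exactly. Their poses are not given: they have to be found in the camera images.
- saucer_blue_c (a point): rectangular blue ceramic saucer, 120 x 60 x 18 mm, 0.22 kg: flat full-size underside, 10 mm floor, straight 8 mm high rim. Point: its centre, 9 mm above the underside; x its long axis, y its width, z out of the open face. Starts open face up on one of the stand's slopes (tilted 28 degrees, x pointing up the slope), lower short edge by the lip.
- saucer_white_c (a point): rectangular white ceramic saucer, 120 x 60 x 18 mm, 0.22 kg: flat full-size underside, 10 mm floor, straight 8 mm high rim. Point: its centre, 9 mm above the underside; x its long axis, y its width, z out of the open face. Starts open face up on one of the stand's slopes (tilted 28 degrees, x pointing up the slope), lower short edge by the lip.
- saucer_grey_c (a point): rectangular grey ceramic saucer, 120 x 60 x 18 mm, 0.22 kg: flat full-size underside, 10 mm floor, straight 8 mm high rim. Point: its centre, 9 mm above the underside; x its long axis, y its width, z out of the open face. It lies flat on the work surface, loose, and is the bottom of the pile; stacked saucers rest rim to underside, 18 mm apart.
- stand: fixed wooden drying stand: 140 x 200 x 12 mm foot board, two parallel slopes 130 mm long and 36 mm wide (a saucer overhangs 12 mm each side). Origin: centre of the foot board's underside. Slopes rise along +x at 28 degrees; middles of their upper faces at (0, -60, 90) and (0, 60, 90) mm; a 10 mm high lip at each foot; upper ends 121 mm high; nothing above.
- dispenser: bystander: blue plastic batter dispenser, closed and empty, 86 mm diameter, 205 mm high, with a side handle; origin under its centre
- ramekin: bystander: glass ramekin, 86 mm diameter, 45 mm high; origin under its centre
- spatula: bystander: silicone spatula lying flat, red blade, about 270 mm long along its x, up to 14 mm high
- whisk: bystander: steel whisk lying down, about 245 mm long along its x, 53 mm high
Not all that is in view belongs to the job. Leave any purple or red look-alike of the part that bears saucer_blue_c alone. Leave any red look-alike of the part that bears saucer_white_c alone.

How it is judged (in metres and radians):
On the way, in this order (a step that is already met when the one before it is completed fails the run):
1. the blue saucer lies on the grey one, roughly in place, right way up (horizontal distance between saucer_blue_c and saucer_grey_c below 0.02 m and z of saucer_blue_c in the frame of saucer_grey_c between 0.013 and 0.023 m and angle between the x axis of saucer_blue_c and the x axis of saucer_grey_c, either way round below 0.25 rad and angle between saucer_blue_c's own z axis and vertical below 0.1 rad), for 0.2 s.
2. the white saucer lies on the blue one, roughly in place, right way up (horizontal distance between saucer_white_c and saucer_grey_c below 0.02 m and z of saucer_white_c in the frame of saucer_grey_c between 0.031 and 0.041 m and angle between the x axis of saucer_white_c and the x axis of saucer_grey_c, either way round below 0.25 rad and angle between saucer_white_c's own z axis and vertical below 0.1 rad), for 0.2 s.
At the end, for the whole second after the job is handed in: Grey, blue, white from the bottom up, open sides up, level within 0.1 rad, at rest; blue and white centres within 10 mm sideways of grey's and 12 mm of each other, long axes within 0.12 rad of grey's, heights 18 and 36 mm (+-5) above grey; grey within 25 mm of its start (horizontal distance between each of saucer_blue_c, saucer_white_c and saucer_grey_c below 0.01 m and z of saucer_blue_c in the frame of saucer_grey_c between 0.013 and 0.023 m and angle between the x axis of each of saucer_blue_c, saucer_white_c and the x axis of saucer_grey_c, either way round below 0.12 rad and angle between each of saucer_blue_c, saucer_white_c, saucer_grey_c's own z axis and vertical below 0.1 rad and z of saucer_white_c in the frame of saucer_grey_c between 0.031 and 0.041 m and horizontal distance between saucer_white_c and saucer_blue_c below 0.012 m and distance of saucer_grey_c from where it was at the start of the episode below 0.025 m and linear speed of each of saucer_blue, saucer_white, saucer_grey below 0.02 m/s); the robot touches nothing.
It fails at once if a saucer is dropped or banged onto the pile (over 45 N between two saucers) (contact force between any of saucer_blue, saucer_white and saucer_grey above 45 N or contact force between saucer_white and saucer_blue above 45 N).
It fails at once if a bystander is moved more than 30 mm (distance of any of dispenser, ramekin, spatula, whisk from where it was at the start of the episode above 0.03 m).
It also fails if it takes over 58 s, if anything falls off the work surface, if the arm or the gripper's body presses on something with over 40 N, if the wrist force passes 120 N, or if a joint passes its speed limit or range.

## Working session

There is one attempt and no reset: what is moved stays moved. The work goes in short steps, Python scripts to look and compute and a tool call to move; the robot and the scene stay as the last step left them, time stands still between calls to the robot, and variables do not carry over. Pictures are saved under pics/ and viewed, at most 10 in all, crops included, and the job is handed in when it is done.

Besides the shell and the picture viewer there is one more tool, called by a JSON object that holds its "method" and its "body", one argument or row to a line. play_rows: Moves the arm, as the interface text tells. Its arguments: {"type":"object","properties":{"slide":{"type":"array"},"twist":{"type":"array"},"fingers":{"type":"array"}},"required":["slide","twist","fingers"]}

```bash
mkdir -p pics; ls
python3 - <<'E'
from rig import bot
import cv2,json
for n in("side","top"):
    c=bot.camera(n); im=c.pop("image"); cv2.imwrite(f"pics/{n}0.png",im[:,:,::-1]); print(n,c)
print(bot.state())
E
```

```text
pics
side {'fx': 383.82491301495406, 'fy': 383.82491301495406, 'cx': 255.71916177495333, 'cy': 194.1164115529657, 'k1': -0.03778466860340805, 'xyz': array([ 420.53880388, -923.15389009,  989.02015465]), 'orientation': array([[ 0.98446361, -0.13466979,  0.11267405],
       [-0.17420685, -0.66875683,  0.7227837 ],
       [-0.02198559, -0.73118284, -0.68182716]])}
top {'fx': 417.6490253870162, 'fy': 417.6490253870162, 'cx': 259.11526356683424, 'cy': 188.62971482488396, 'k1': -0.10057923549567736, 'xyz': array([ 325.12559416,   12.45098249, 1524.80247279]), 'orientation': array([[ 0.02304074, -0.98546972,  0.16828117],
       [-0.9996493 , -0.0249079 , -0.00899283],
       [ 0.01305369, -0.16801496, -0.98569801]])}
{'clock': 0.1, 'q': array([ 1.31459940e+00,  3.53568428e-01,  1.63407650e+00,  1.61327124e-05,
        1.15517049e+00, -2.40341614e-03]), 'qd': array([ 0.00126375, -0.00177574, -0.00183583,  0.00049889, -0.00100165,
        0.00054487]), 'effort': array([ 8.88940995e-04, -6.06360126e+01, -3.42816389e+01,  1.26594814e-04,
        3.93275972e-03,  3.12496934e-05]), 'eef_pos': array([156.81265118, 604.56734535, 230.63611425]), 'eef_rot': array([[-9.67965282e-01,  2.51083866e-01, -3.24130219e-04],
       [ 2.51084075e-01,  9.67964564e-01, -1.17911415e-03],
       [ 1.76900253e-05, -1.22272550e-03, -9.99999252e-01]]), 'ft_force': array([ 0.1300929 ,  0.20933512, -0.90811992]), 'ft_torque': array([-0.02762535, -0.0264182 , -0.02303685]), 'grasp_force': 0.0, 'opening': 0.9985026440989602}
```

Run:
```python
import cv2
for n in("side","top"):
    im=cv2.imread(f"pics/{n}0.png"); cv2.imwrite(f"pics/{n}0b.png",cv2.resize(im,(800,600),interpolation=cv2.INTER_CUBIC))
```

```text
(no output)
```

View pics/top0b.png

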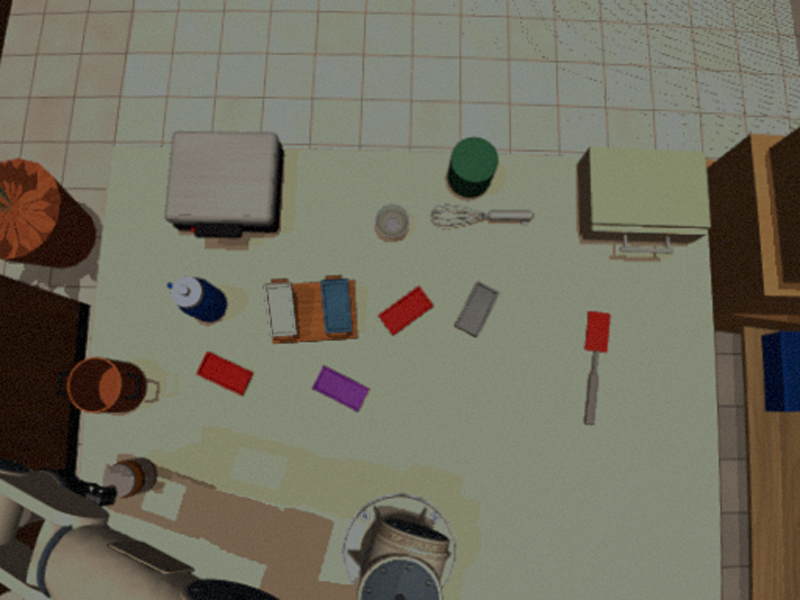

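View pics/side0b.png

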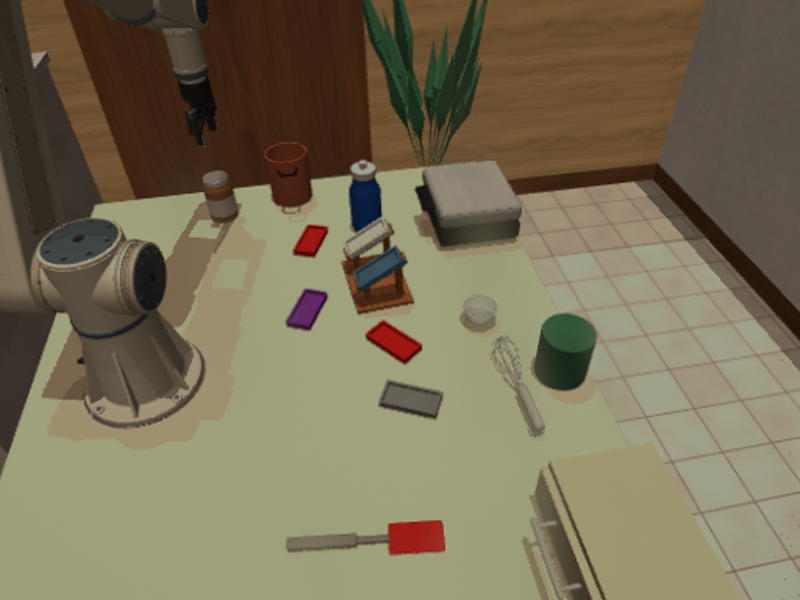

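Candidates at 800x600, top view: blue saucer (337,306), white (281,308) on the stand. Look-alikes: red (406,310), red (225,373), purple (340,388). The grey base is at (476,309). I choose the two on the stand plus the grey one, and check that in a close crop.

Run:
```python
import cv2,numpy as np
t=cv2.imread("pics/top0.png");s=cv2.imread("pics/side0.png")
f=lambda im,x,y,w,h,k:cv2.resize(im[y:y+h,x:x+w],None,fx=k,fy=k,interpolation=cv2.INTER_CUBIC)
a=f(t,165,170,66,55,6); b=f(t,285,175,40,45,6); c=f(s,212,135,58,62,6)[:600]; d=f(s,238,238,50,35,6)
o=np.zeros((600,800,3),np.uint8)
def put(i,x,y):
    h,w=i.shape[:2]; o[y:y+h,x:x+w]=i[:600-y,:800-x]
put(a[:,:],0,0);put(b[:, :],0,330);put(c,400,0);put(d,400,380)
cv2.imwrite("pics/crop1.png",o)
```

```text
(no output)
```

View pics/crop1.png

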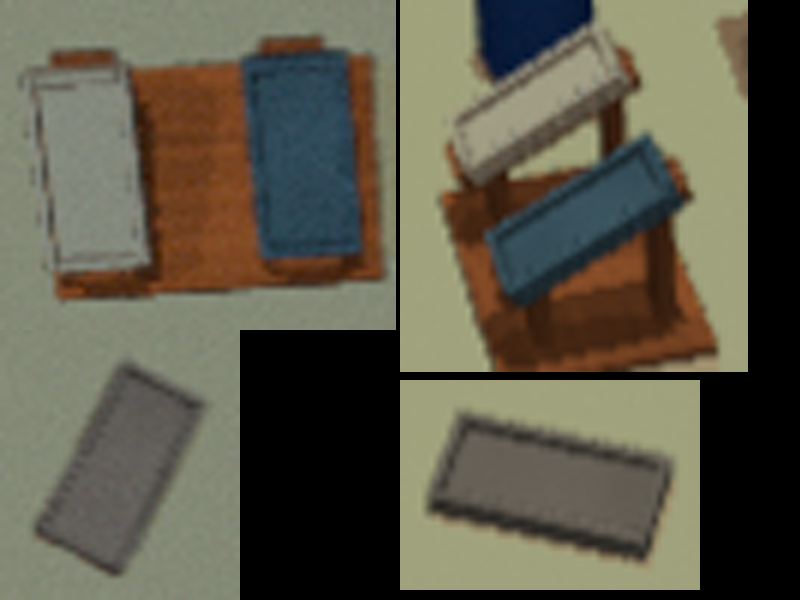

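```bash
cat > h.py <<'E'
import cv2,numpy as np
from scipy.optimize import least_squares
from scipy.spatial.transform import Rotation as R
def proj(c,P):
    p=(np.asarray(P)-c["xyz"])@c["orientation"]; s=p[:,:2]/p[:,2:]
    s=s*(1+c["k1"]*(s**2).sum(1,keepdims=True))
    return s*[c["fx"],c["fy"]]+[c["cx"],c["cy"]]
BOX=np.array([[i,j,k] for i in(-60,60) for j in(-30,30) for k in(-9,9)],float)
def pose(x,y,z,yaw,tilt): # x axis points up the slope
    return np.array([x,y,z]),(R.from_euler("z",yaw)*R.from_euler("y",-tilt)).as_matrix()
def hull(c,p):
    t,M=pose(*p); return cv2.convexHull(proj(c,BOX@M.T+t).astype(np.float32))
def seg(im,h):
    m=np.full(im.shape[:2],cv2.GC_BGD,np.uint8)
    a=np.zeros_like(m); cv2.fillPoly(a,[np.round(h).astype(int)],1)
    k=np.ones((3,3),np.uint8)
    m[cv2.dilate(a,k,iterations=9)>0]=cv2.GC_BGD; m[cv2.dilate(a,k,iterations=3)>0]=cv2.GC_PR_BGD
    m[a>0]=cv2.GC_PR_FGD; m[cv2.erode(a,k,iterations=4)>0]=cv2.GC_FGD
    x,y,w,hh=cv2.boundingRect(h.astype(np.float32)); s=(slice(y-14,y+hh+14),slice(x-14,x+w+14))
    mm=m[s].copy(); cv2.grabCut(np.ascontiguousarray(im[s]),mm,None,np.zeros((1,65)),np.zeros((1,65)),6,cv2.GC_INIT_WITH_MASK)
    out=np.zeros_like(a); out[s]=(mm&1); return out
def fit(cams,p0,free,iters=3,verbose=True):
    """cams: list of (cam,bgr). p0 [x,y,z,yaw,tilt]; free indices"""
    p=np.array(p0,float)
    for _ in range(iters):
        C=[]
        for c,im in cams:
            m=cv2.resize(seg(im,hull(c,p)),None,fx=4,fy=4,interpolation=cv2.INTER_LINEAR)
            k=max(cv2.findContours(m,cv2.RETR_EXTERNAL,cv2.CHAIN_APPROX_NONE)[0],key=cv2.contourArea)[:,0]
            C.append((c,(k+.5)/4-.5))
        def res(v):
            q=p.copy(); q[free]=v*sc
            return np.concatenate([[cv2.pointPolygonTest(hull(c,q),(float(a),float(b)),True) for a,b in k] for c,k in C])
        sc=np.array([100,100,100,1,1.])[free]
        r=least_squares(res,p[free]/sc,loss="soft_l1",f_scale=.7,diff_step=1e-4); p[free]=r.x*sc
    n=0;
    rr=res(r.x)
    for c,k in C: print("  rms px",round(float(np.sqrt((rr[n:n+len(k)]**2).mean())),2),"mean",round(float(rr[n:n+len(k)].mean()),2)); n+=len(k)
    return p
def ground(c,uv,z): # pixel -> world at height z
    from scipy.optimize import fsolve
    return fsolve(lambda v:proj(c,[[v[0],v[1],z]])[0]-uv,[500,0])
E
cat > look.py <<'E'
from h import *
from rig import bot
def cams():
    o=[]
    for n in("top","side"):
        c=bot.camera(n); o.append((c,np.ascontiguousarray(c["image"][:,:,::-1])))
    return o
E
python3 - <<'E'
from look import *
C=cams(); t=C[0][0]
P={"blue":((337,306),96,28),"white":((281,308),96,28),"grey":((476,309),9,0)}
for n,(uv,z,ti) in P.items():
    g=ground(t,np.array(uv)*.64-.2,z+9); yaw=-.45+0 if n=="grey" else 0.1
    print(n,g)
    ims=C
    for free in ([0,1,3],[0,1,2,3]):
        p=fit(ims,[g[0],g[1],z,yaw,np.radians(ti)],free); print("  ",free,p.round(3))
    for cam in C: print("  one cam",fit([cam],[g[0],g[1],z,yaw,np.radians(ti)],[0,1,3]).round(3))
    for c,im in C: cv2.polylines(im,[np.round(hull(c,p)*1).astype(int)],True,(0,255,255),1) if 0 else None
E
```

```text
blue [539.28397023 148.9229677 ]
  rms px 0.89 mean 0.01
  rms px 1.07 mean -0.12
   [0, 1, 3] [5.42050e+02 1.53255e+02 9.60000e+01 9.20000e-02 4.89000e-01]
  rms px 0.76 mean 0.06
  rms px 0.85 mean -0.05
   [0, 1, 2, 3] [5.42243e+02 1.51480e+02 1.01211e+02 9.20000e-02 4.89000e-01]
  rms px 0.72 mean 0.02
  one cam [5.43912e+02 1.52062e+02 9.60000e+01 8.50000e-02 4.89000e-01]
  rms px 0.84 mean -0.08
  one cam [5.41697e+02 1.56944e+02 9.60000e+01 1.07000e-01 4.89000e-01]
white [531.67421238 272.26449112]
  rms px 1.33 mean 0.61
  rms px 0.88 mean 0.13
   [0, 1, 3] [5.32872e+02 2.76268e+02 9.60000e+01 9.30000e-02 4.89000e-01]
  rms px 1.48 mean 0.67
  rms px 1.93 mean 1.59
   [0, 1, 2, 3] [ 5.31687e+02  2.72362e+02  1.09429e+02 -4.10000e-02  4.89000e-01]
  rms px 1.26 mean 0.62
  one cam [5.34211e+02 2.75057e+02 9.60000e+01 7.70000e-02 4.89000e-01]
  rms px 0.83 mean 0.18
  one cam [5.31063e+02 2.76102e+02 9.60000e+01 1.32000e-01 4.89000e-01]
grey [ 553.44248605 -167.7556817 ]
  rms px 0.44 mean 0.14
  rms px 0.62 mean 0.51
   [0, 1, 3] [ 5.54648e+02 -1.69971e+02  9.00000e+00 -4.55000e-01  0.00000e+00]
  rms px 0.43 mean 0.13
  rms px 0.63 mean 0.52
   [0, 1, 2, 3] [ 5.54623e+02 -1.69905e+02  8.88200e+00 -4.56000e-01  0.00000e+00]
  rms px 0.43 mean 0.14
  one cam [ 5.55298e+02 -1.70216e+02  9.00000e+00 -4.51000e-01  0.00000e+00]
  rms px 0.62 mean 0.52
  one cam [ 5.54117e+02 -1.69723e+02  9.00000e+00 -4.63000e-01  0.00000e+00]
```

The crops confirm it: blue and white lie open face up on the stand, and grey lies flat with its rim up. Measured positions:

| Saucer | Centre (mm) | Yaw (rad) |
|---|---|---|
| Grey | (554.6, -170, 9) | -0.455 |
| Blue | (542, 152.5, ~97) | 0.092 |
| White | (532, 274.5, ~96) | 0.092 |

With z left free, the fit gives 8.9 for grey, which matches. The blue-white spacing of 122 mm matches the stand's 120 mm.

```bash
cat > go.py <<'E'
import sys; from look import *
def go(p,up=0,tcp=-8,ref=None):
    """slide/twist to hold a saucer at pose p (tcp: local z of the TCP), 'up' mm back along the tool"""
    t,M=pose(*p); T=M*np.array([-1,1,-1]); g=t+M[:,2]*(tcp+up)
    s=bot.state(); A=s["eef_rot"]; d=A.T@(g-s["eef_pos"])/1000
    w=np.degrees(R.from_matrix(A.T@T).as_rotvec())
    print("goal",g.round(1),"slide",d.round(4),"twist",w.round(2))
E
python3 - <<'E'
from go import *
go((542,152.5,97,.092,np.radians(28)),90)
E
```

```text
goal [503.7 149.  169.4] slide [-0.4501 -0.354   0.0617] twist [ -4.89 -27.73 -19.4 ]
```

{"method": "play_rows", "body": {
  "slide": [
    [0,0,-0.05],
    [-0.03,-0.02,-0.08],
    [-0.07,-0.05,-0.08],
    [-0.11,-0.085,-0.08],
    [-0.15,-0.12,-0.08],
    [-0.19,-0.15,-0.08],
    [-0.23,-0.18,-0.08],
    [-0.27,-0.21,-0.08],
    [-0.31,-0.245,-0.08],
    [-0.35,-0.275,-0.07],
    [-0.39,-0.305,-0.06],
    [-0.42,-0.33,-0.04]
  ],
  "twist": [
    [0,0,0],
    [0,0,0],
    [0,0,-2],
    [0,0,-4],
    [-1,-3,-6],
    [-1.5,-6,-8],
    [-2,-10,-10],
    [-2.5,-14,-12],
    [-3,-18,-14],
    [-4,-22,-16],
    [-4.5,-26,-18],
    [-4.9,-27.7,-19.4]
  ],
  "fingers": [0,0,0,0,0,0,0,0,0,0,0,0]
}}

```text
clock: 1.4
eef_pos: [478.9, 182.3, 274.3]
eef_rot: [[-0.877, -0.094, 0.472], [-0.082, 0.996, 0.046], [-0.474, 0.001, -0.88]]
ft_force: [0.8, 1.2, -0.7]
opening: 0.998
grasp_force: 0.0
```

Run:
```python
from go import *
go((542,152.5,97,.092,np.radians(28)),60)
```

```text
goal [517.7 150.3 142.9] slide [ 0.0309 -0.0357  0.1325] twist [0.11 0.3  0.09]
```

{"method": "play_rows", "body": {
  "slide": [
    [0.015,-0.02,0.03],
    [0.031,-0.036,0.06],
    [0.031,-0.036,0.095],
    [0.031,-0.036,0.13],
    [0.031,-0.036,0.132],
    [0.031,-0.036,0.132]
  ],
  "twist": [
    [0,0,0],
    [0,0,0],
    [0,0,0],
    [0,0,0],
    [0,0,0],
    [0,0,0]
  ],
  "fingers": [0,0,0,0,0,0]
}}

```text
clock: 2.0
eef_pos: [515.2, 150.7, 141.4]
eef_rot: [[-0.88, -0.092, 0.465], [-0.081, 0.996, 0.043], [-0.467, 0.0, -0.884]]
ft_force: [-0.7, -0.0, 0.0]
opening: 0.998
grasp_force: 0.0
```

Run:
```python
from go import *
go((542,152.5,97,.092,np.radians(28)),0)
a=[]
for (c,im),(u,v) in zip(cams(),((165,165),(205,130))):
    a.append(cv2.resize(im[v:v+75,u:u+75],(400,400),interpolation=cv2.INTER_CUBIC))
cv2.imwrite("pics/pre.png",np.hstack(a))
```

```text
goal [545.7 152.8  89.9] slide [-0.003  -0.0006  0.0598] twist [-0.   -0.14 -0.02]
```

View pics/pre.png

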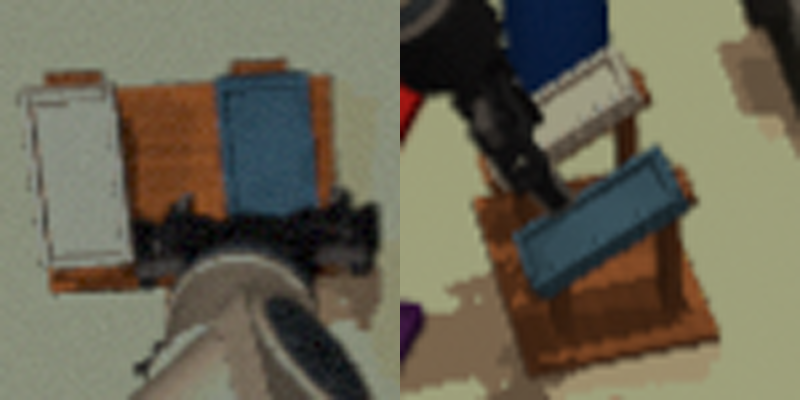

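The gripper straddles blue: fingers at (150,265) and (355,265) in the left crop, about evenly spaced once parallax is allowed for. Descending along the slope normal.

{"method": "play_rows", "body": {
  "slide": [
    [-0.001,0,0.015],
    [-0.003,0,0.03],
    [-0.003,-0.0005,0.045],
    [-0.003,-0.0005,0.055],
    [-0.003,-0.0005,0.06],
    [-0.003,-0.0005,0.06],
    [-0.003,-0.0005,0.06]
  ],
  "twist": [
    [0,0,0],
    [0,0,0],
    [0,0,0],
    [0,0,0],
    [0,0,0],
    [0,0,0],
    [0,0,0]
  ],
  "fingers": [0,0,0,0,0,0,0]
}}

```text
clock: 2.8
eef_pos: [546.9, 153.8, 92.1]
eef_rot: [[-0.878, -0.092, 0.469], [-0.081, 0.996, 0.045], [-0.471, 0.001, -0.882]]
ft_force: [0.1, 0.3, -0.0]
opening: 1.004
grasp_force: 0.0
```

{"method": "play_rows", "body": {
  "slide": [
    [0,0,0],
    [0,0,0],
    [0,0,0],
    [0,0,0],
    [0,0,0],
    [0,0,0],
    [0,0,0],
    [0,0,0]
  ],
  "twist": [
    [0,0,0],
    [0,0,0],
    [0,0,0],
    [0,0,0],
    [0,0,0],
    [0,0,0],
    [0,0,0],
    [0,0,0]
  ],
  "fingers": [30,60,90,120,150,180,200,200]
}}

```text
clock: 3.6
eef_pos: [546.5, 153.5, 91.4]
eef_rot: [[-0.879, -0.092, 0.468], [-0.08, 0.996, 0.044], [-0.47, 0.001, -0.882]]
ft_force: [-8.1, -1.9, 14.1]
opening: 0.683
grasp_force: 60.6
```

{"method": "play_rows", "body": {
  "slide": [
    [0,0,-0.005],
    [0,0,-0.015],
    [0,0,-0.03],
    [0,0,-0.05],
    [0,0,-0.07],
    [0,0,-0.09],
    [0,0,-0.1],
    [0,0,-0.1],
    [0,0,-0.1]
  ],
  "twist": [
    [0,0,0],
    [0,0,0],
    [0,0,0],
    [0,0,0],
    [0,0,0],
    [0,0,0],
    [0,0,0],
    [0,0,0],
    [0,0,0]
  ],
  "fingers": [200,200,200,200,200,200,200,200,200]
}}

```text
clock: 4.5
eef_pos: [499.7, 149.0, 178.5]
eef_rot: [[-0.879, -0.092, 0.467], [-0.081, 0.996, 0.044], [-0.469, 0.001, -0.883]]
ft_force: [0.1, 0.6, -2.3]
opening: 0.682
grasp_force: 66.8
```

Run:
```python
from go import *
go((554.6,-170,110,-.455,0),0)
```

```text
goal [ 554.6 -170.   102. ] slide [ 0.0134 -0.3228  0.0791] twist [ 7.71 27.27 30.69]
```

{"method": "play_rows", "body": {
  "slide": [
    [0,-0.01,-0.01],
    [0,-0.03,-0.02],
    [0,-0.06,-0.02],
    [0.002,-0.1,-0.01],
    [0.004,-0.14,0],
    [0.006,-0.18,0.01],
    [0.008,-0.22,0.025],
    [0.01,-0.255,0.04],
    [0.012,-0.285,0.055],
    [0.013,-0.308,0.07],
    [0.0134,-0.32,0.077],
    [0.0134,-0.3228,0.0791]
  ],
  "twist": [
    [0,0,0],
    [0.5,2,2],
    [1,4,4.5],
    [2,7,8],
    [3,10,11.5],
    [4,13.5,15],
    [5,17,19],
    [5.8,20.5,23],
    [6.5,23.5,26.5],
    [7.2,25.5,29],
    [7.7,27.3,30.7],
    [7.7,27.3,30.7]
  ],
  "fingers": [200,200,200,200,200,200,200,200,200,200,200,200]
}}

```text
clock: 5.7
eef_pos: [555.0, -171.7, 99.8]
eef_rot: [[-0.897, 0.441, -0.003], [0.441, 0.897, 0.0], [0.003, -0.001, -1.0]]
ft_force: [-0.9, -0.2, -3.0]
opening: 0.681
grasp_force: 66.7
```

{"method": "play_rows", "body": {
  "slide": [
    [0,0,0],
    [0,0,0],
    [0,0,0]
  ],
  "twist": [
    [0,0,0],
    [0,0,0],
    [0,0,0]
  ],
  "fingers": [200,200,200]
}}

```text
clock: 6.0
eef_pos: [554.3, -169.2, 102.6]
eef_rot: [[-0.899, 0.438, 0.0], [0.438, 0.899, 0.0], [0.0, 0.0, -1.0]]
ft_force: [0.1, -0.3, -2.8]
opening: 0.681
grasp_force: 66.7
```

Run:
```python
from go import *
go((554.6,-170,110,-.455,0),0)
C=cams(); a=[]
for f in([0,1,2,3],[0,1,2,3,4]): print(fit(C[1:],[554,-170,109,-.455,0],f).round(3))
for c,im in C:
    u,v=proj(c,[[554,-170,70]])[0].astype(int)
    a.append(cv2.resize(im[v-40:v+40,u-40:u+40],(400,400),interpolation=cv2.INTER_CUBIC))
cv2.imwrite("pics/held.png",np.hstack(a))
```

```text
goal [ 554.6 -170.   102. ] slide [-0.0006 -0.0006  0.0006] twist [ 0.01 -0.01  0.06]
  rms px 0.63 mean 0.14
[ 5.57967e+02 -1.37589e+02  7.31200e+01 -4.30000e-01  0.00000e+00]
  rms px 0.64 mean 0.14
[ 5.58131e+02 -1.36677e+02  7.19530e+01 -4.35000e-01 -0.00000e+00]
```

View pics/held.png

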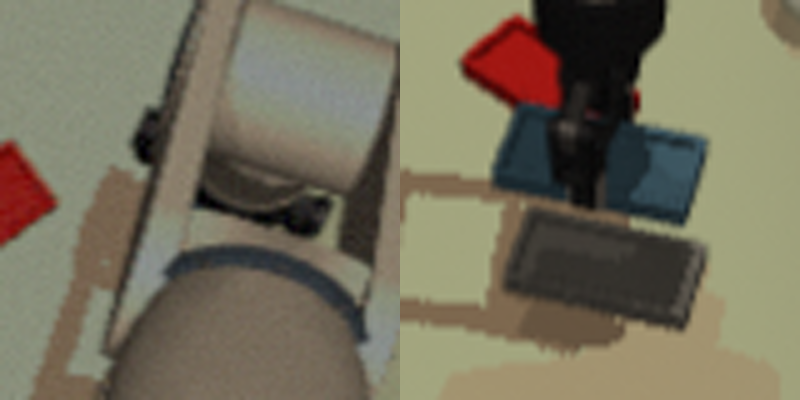

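Blue is held level over grey. In the right crop the fingertip at (585,205) is about at blue's underside, and the fit puts blue's centre near (552, -169, 110). Lowering to about 9 mm above contact.

{"method": "play_rows", "body": {
  "slide": [
    [-0.0015,-0.0006,0.01],
    [-0.0015,-0.0006,0.025],
    [-0.0015,-0.0006,0.04],
    [-0.0015,-0.0006,0.055],
    [-0.0015,-0.0006,0.066],
    [-0.0015,-0.0006,0.072],
    [-0.0015,-0.0006,0.074],
    [-0.0015,-0.0006,0.074],
    [-0.0015,-0.0006,0.074]
  ],
  "twist": [
    [0,0,0],
    [0,0,0],
    [0,0,0],
    [0,0,0],
    [0,0,0],
    [0,0,0],
    [0,0,0],
    [0,0,0],
    [0,0,0]
  ],
  "fingers": [200,200,200,200,200,200,200,200,200]
}}

```text
clock: 7.0
eef_pos: [556.1, -171.3, 28.7]
eef_rot: [[-0.898, 0.44, 0.0], [0.44, 0.898, 0.0], [-0.0, 0.0, -1.0]]
ft_force: [0.4, 0.1, -2.2]
opening: 0.683
grasp_force: 66.7
```

{"method": "play_rows", "body": {
  "slide": [
    [0,0,0.001],
    [0,0,0.002],
    [0,0,0.003],
    [0,0,0.004],
    [0,0,0.004]
  ],
  "twist": [
    [0,0,0],
    [0,0,0],
    [0,0,0],
    [0,0,0],
    [0,0,0]
  ],
  "fingers": [200,200,200,200,200]
}}

```text
clock: 7.5
eef_pos: [555.6, -171.1, 24.2]
eef_rot: [[-0.898, 0.439, -0.001], [0.439, 0.898, 0.0], [0.001, 0.0, -1.0]]
ft_force: [-1.7, -0.2, -2.5]
opening: 0.68
grasp_force: 66.7
```

{"method": "play_rows", "body": {
  "slide": [
    [0,0,0.001],
    [0,0,0.002],
    [0,0,0.003],
    [0,0,0.003]
  ],
  "twist": [
    [0,0,0],
    [0,0,0],
    [0,0,0],
    [0,0,0]
  ],
  "fingers": [200,200,200,200]
}}

```text
clock: 7.9
eef_pos: [555.6, -171.1, 21.1]
eef_rot: [[-0.898, 0.439, -0.001], [0.439, 0.898, 0.0], [0.001, 0.0, -1.0]]
ft_force: [0.2, -0.3, -3.6]
opening: 0.684
grasp_force: 66.7
```

Run:
```python
from go import *
print(bot.state()["eef_pos"],bot.state()["ft_force"])
c,im=cams()[1]
u,v=proj(c,[[555,-170,25]])[0].astype(int)
cv2.imwrite("pics/near.png",cv2.resize(im[v-28:v+28,u-35:u+35],(700,560),interpolation=cv2.INTER_CUBIC)); print(u,v)
```

```text
[ 555.5624328  -171.13879517   21.13243526] [ 0.15100587 -0.31872376 -3.57252698]
262 251
```

View pics/near.png

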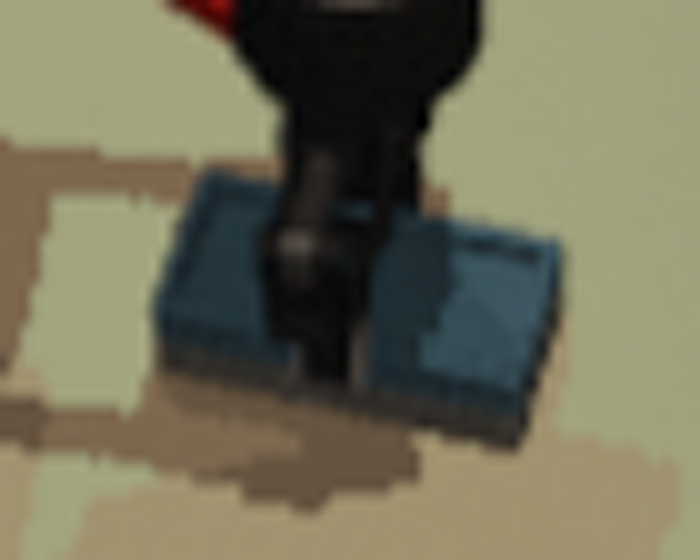

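Blue and grey share their left edge at x≈157 and right corner at x≈520, so they are aligned. I lower the last millimetres.

{"method": "play_rows", "body": {
  "slide": [
    [0,0,0.0007],
    [0,0,0.0015],
    [0,0,0.0015]
  ],
  "twist": [
    [0,0,0],
    [0,0,0],
    [0,0,0]
  ],
  "fingers": [200,200,200]
}}

```text
clock: 8.3
eef_pos: [555.6, -171.1, 19.7]
eef_rot: [[-0.898, 0.439, -0.001], [0.439, 0.898, 0.0], [0.001, 0.0, -1.0]]
ft_force: [-0.3, -0.3, -2.2]
opening: 0.683
grasp_force: 66.7
```

{"method": "play_rows", "body": {
  "slide": [
    [0,0,0.0005],
    [0,0,0.0005]
  ],
  "twist": [
    [0,0,0],
    [0,0,0]
  ],
  "fingers": [200,200]
}}

```text
clock: 8.5
eef_pos: [555.7, -171.2, 19.3]
eef_rot: [[-0.898, 0.44, -0.0], [0.44, 0.898, 0.0], [0.001, 0.0, -1.0]]
ft_force: [-0.3, 0.1, -1.8]
opening: 0.68
grasp_force: 66.7
```

{"method": "play_rows", "body": {
  "slide": [
    [0,0,0.0005],
    [0,0,0.0005]
  ],
  "twist": [
    [0,0,0],
    [0,0,0]
  ],
  "fingers": [200,200]
}}

```text
clock: 8.7
eef_pos: [555.7, -171.2, 19.3]
eef_rot: [[-0.898, 0.44, -0.0], [0.44, 0.898, 0.0], [0.0, 0.0, -1.0]]
ft_force: [-1.8, 0.4, 5.7]
opening: 0.682
grasp_force: 67.4
```

{"method": "play_rows", "body": {
  "slide": [
    [0,0,0.0005],
    [0,0,0.0005]
  ],
  "twist": [
    [0,0,0],
    [0,0,0]
  ],
  "fingers": [200,200]
}}

```text
clock: 8.9
eef_pos: [555.7, -171.2, 19.2]
eef_rot: [[-0.898, 0.44, -0.0], [0.44, 0.898, 0.0], [0.001, 0.0, -1.0]]
ft_force: [-4.3, 0.5, 11.5]
opening: 0.683
grasp_force: 68.1
```

Contact at TCP z 19.2, as predicted. I ease off slightly, release and rise.

{"method": "play_rows", "body": {
  "slide": [
    [0,0,-0.0007],
    [0,0,-0.0007],
    [0,0,-0.0007],
    [0,0,-0.0007],
    [0,0,-0.0007],
    [0,0,-0.0007],
    [0,0,-0.0007]
  ],
  "twist": [
    [0,0,0],
    [0,0,0],
    [0,0,0],
    [0,0,0],
    [0,0,0],
    [0,0,0],
    [0,0,0]
  ],
  "fingers": [200,60,0,0,0,0,0]
}}

```text
clock: 9.6
eef_pos: [555.7, -171.2, 19.0]
eef_rot: [[-0.898, 0.44, -0.0], [0.44, 0.898, 0.0], [0.001, 0.0, -1.0]]
ft_force: [-0.3, 0.5, 1.1]
opening: 1.001
grasp_force: 0.0
```

{"method": "play_rows", "body": {
  "slide": [
    [0,0,-0.005],
    [0,0,-0.015],
    [0,0,-0.035],
    [0,0,-0.06],
    [0,0,-0.09],
    [0,0,-0.12],
    [0,0,-0.15],
    [0,0,-0.18],
    [0,0,-0.2],
    [0,0,-0.2],
    [0,0,-0.2]
  ],
  "twist": [
    [0,0,0],
    [0,0,0],
    [0,0,0],
    [0,0,0],
    [0,0,0],
    [0,0,0],
    [0,0,0],
    [0,0,0],
    [0,0,0],
    [0,0,0],
    [0,0,0]
  ],
  "fingers": [0,0,0,0,0,0,0,0,0,0,0]
}}

```text
clock: 10.7
eef_pos: [555.7, -171.2, 219.6]
eef_rot: [[-0.898, 0.44, 0.001], [0.44, 0.898, -0.0], [-0.001, 0.0, -1.0]]
ft_force: [-0.9, -0.3, 0.3]
opening: 1.005
grasp_force: 0.0
```

Run:
```python
from go import *
go((532,274.3,97,.092,np.radians(28)),110)
C=cams()
print(fit(C[1:],[554,-170,27,-.455,0],[0,1,3]).round(3))
for c in C[::-1][:1]: print("white",fit([c],[532,274,97,.092,np.radians(28)],[0,1,3]).round(3))
```

```text
goal [484.3 269.9 187.1] slide [0.2581 0.3648 0.0325] twist [ -7.65 -27.25 -30.71]
  rms px 0.75 mean -0.54
[ 5.52212e+02 -1.77588e+02  2.70000e+01 -4.67000e-01  0.00000e+00]
  rms px 1.92 mean 1.22
white [ 5.33518e+02  2.89566e+02  9.70000e+01 -1.82000e-01  4.89000e-01]
```

{"method": "play_rows", "body": {
  "slide": [
    [0,0.01,-0.01],
    [0.015,0.03,-0.015],
    [0.035,0.06,-0.02],
    [0.06,0.095,-0.02],
    [0.085,0.13,-0.02],
    [0.11,0.165,-0.02],
    [0.135,0.2,-0.02],
    [0.16,0.23,-0.015],
    [0.182,0.26,-0.01],
    [0.2,0.285,0],
    [0.215,0.305,0],
    [0.22,0.31,0]
  ],
  "twist": [
    [0,0,0],
    [-0.5,-2,-2],
    [-1,-4,-4.5],
    [-2,-7,-8],
    [-3,-10,-11.5],
    [-4,-13.5,-15],
    [-5,-17,-19],
    [-5.8,-20.5,-23],
    [-6.5,-23.5,-26.5],
    [-7.2,-25.5,-29],
    [-7.65,-27.25,-30.7],
    [-7.65,-27.25,-30.7]
  ],
  "fingers": [0,0,0,0,0,0,0,0,0,0,0,0]
}}

```text
clock: 12.0
eef_pos: [493.0, 206.0, 218.5]
eef_rot: [[-0.88, -0.095, 0.466], [-0.084, 0.995, 0.045], [-0.468, 0.0, -0.884]]
ft_force: [-0.6, -0.9, -0.7]
opening: 0.999
grasp_force: 0.0
```

Run:
```python
from go import *
C=cams()
print("dispenser",ground(C[0][0],np.array((188,290))*.64,205),ground(C[1][0],np.array((362,167))*.64,205))
p=(532,274.3,97,.092,np.radians(28))
go(p,110); go(p,60)
print("blue",fit(C[:1],[555,-171,27,-.455,0],[0,1,3]).round(3))
print("white",fit(C[:1],p,[0,1,3]).round(3))
```

```text
dispenser [549.04100705 449.18401055] [544.96459166 428.57531691]
goal [484.3 269.9 187.1] slide [0.0181 0.0655 0.0267] twist [ 0.06 -0.13  0.06]
goal [507.7 272.1 142.9] slide [0.018  0.0654 0.0767] twist [ 0.06 -0.13  0.06]
  rms px 0.38 mean -0.13
blue [ 5.53398e+02 -1.69831e+02  2.70000e+01 -4.68000e-01  0.00000e+00]
  rms px 1.99 mean 1.7
white [5.42085e+02 2.74553e+02 9.70000e+01 2.00000e-01 4.89000e-01]
```

{"method": "play_rows", "body": {
  "slide": [
    [0.008,0.03,0],
    [0.016,0.055,0.01],
    [0.018,0.065,0.035],
    [0.018,0.065,0.06],
    [0.018,0.065,0.076],
    [0.018,0.065,0.0765],
    [0.018,0.065,0.0765]
  ],
  "twist": [
    [0,0,0],
    [0,0,0],
    [0,0,0],
    [0,0,0],
    [0,0,0],
    [0,0,0],
    [0,0,0]
  ],
  "fingers": [0,0,0,0,0,0,0]
}}

```text
clock: 12.8
eef_pos: [508.7, 269.5, 143.2]
eef_rot: [[-0.88, -0.09, 0.466], [-0.079, 0.996, 0.042], [-0.468, -0.0, -0.884]]
ft_force: [0.5, -0.4, 0.1]
opening: 1.004
grasp_force: 0.0
```

Run:
```python
from go import *
go((532,274,97,.092,np.radians(28)),0)
a=[]
for (c,im),(u,v) in zip(cams(),((155,165),(200,120))):
    a.append(cv2.resize(im[v:v+75,u:u+75],(400,400),interpolation=cv2.INTER_CUBIC))
cv2.imwrite("pics/pre2.png",np.hstack(a))
```

```text
goal [535.7 274.3  89.9] slide [0.0008 0.0024 0.0599] twist [-0.06 -0.11 -0.11]
```

View pics/pre2.png

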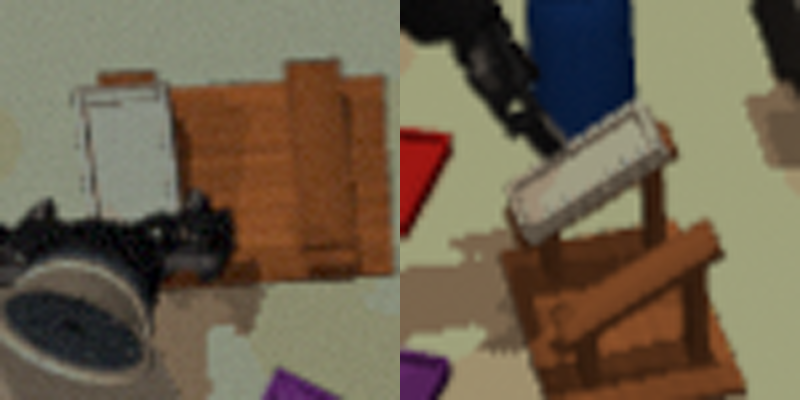

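White lies between the fingers in the left crop, with the saucer centred at x≈137 and the fingers spanning about 0 to 235. The parallax offset is the same as it was for blue. Descend and grip.

{"method": "play_rows", "body": {
  "slide": [
    [0.0005,0.001,0.015],
    [0.0005,0.002,0.03],
    [0.0005,0.002,0.045],
    [0.0005,0.002,0.055],
    [0.0005,0.002,0.06],
    [0.0005,0.002,0.06],
    [0.0005,0.002,0.06]
  ],
  "twist": [
    [0,0,0],
    [0,0,0],
    [0,0,0],
    [0,0,0],
    [0,0,0],
    [0,0,0],
    [0,0,0]
  ],
  "fingers": [0,0,0,0,0,0,0]
}}

```text
clock: 13.6
eef_pos: [535.8, 275.1, 90.7]
eef_rot: [[-0.879, -0.091, 0.467], [-0.08, 0.996, 0.044], [-0.469, 0.001, -0.883]]
ft_force: [0.2, 0.0, 0.4]
opening: 1.001
grasp_force: 0.0
```

{"method": "play_rows", "body": {
  "slide": [
    [0,0,0],
    [0,0,0],
    [0,0,0],
    [0,0,0],
    [0,0,0],
    [0,0,0],
    [0,0,0],
    [0,0,0]
  ],
  "twist": [
    [0,0,0],
    [0,0,0],
    [0,0,0],
    [0,0,0],
    [0,0,0],
    [0,0,0],
    [0,0,0],
    [0,0,0]
  ],
  "fingers": [30,60,90,120,150,180,200,200]
}}

```text
clock: 14.4
eef_pos: [535.6, 275.3, 90.8]
eef_rot: [[-0.879, -0.092, 0.467], [-0.08, 0.996, 0.044], [-0.469, 0.001, -0.883]]
ft_force: [-6.1, -0.8, 10.8]
opening: 0.688
grasp_force: 61.9
```

{"method": "play_rows", "body": {
  "slide": [
    [0,0,-0.005],
    [0,0,-0.015],
    [0,0,-0.03],
    [0,0,-0.05],
    [0,0,-0.07],
    [0,0,-0.09],
    [0,0,-0.1],
    [0,0,-0.1],
    [0,0,-0.1]
  ],
  "twist": [
    [0,0,0],
    [0,0,0],
    [0,0,0],
    [0,0,0],
    [0,0,0],
    [0,0,0],
    [0,0,0],
    [0,0,0],
    [0,0,0]
  ],
  "fingers": [200,200,200,200,200,200,200,200,200]
}}

```text
clock: 15.3
eef_pos: [488.9, 270.6, 177.9]
eef_rot: [[-0.88, -0.092, 0.466], [-0.081, 0.996, 0.043], [-0.468, 0.0, -0.884]]
ft_force: [0.3, -0.5, -2.2]
opening: 0.68
grasp_force: 66.4
```

Run:
```python
from go import *
go((554.6,-170,120,-.46,0),0)
```

```text
goal [ 554.6 -170.   112. ] slide [ 0.0087 -0.4448  0.0698] twist [ 7.72 27.2  30.98]
```

{"method": "play_rows", "body": {
  "slide": [
    [0,-0.01,-0.01],
    [0,-0.03,-0.02],
    [0,-0.065,-0.025],
    [0.001,-0.105,-0.025],
    [0.002,-0.145,-0.02],
    [0.003,-0.185,-0.015],
    [0.004,-0.225,0],
    [0.005,-0.265,0.015],
    [0.006,-0.305,0.03],
    [0.007,-0.345,0.045],
    [0.008,-0.38,0.055],
    [0.0085,-0.41,0.065]
  ],
  "twist": [
    [0,0,0],
    [0.5,1,1],
    [1,3,3],
    [1.5,5,6],
    [2.2,8,9],
    [3,11,12.5],
    [3.9,14,16],
    [4.8,17,19.5],
    [5.6,20,23],
    [6.4,23,26.5],
    [7.2,25.5,29.2],
    [7.7,27.2,31]
  ],
  "fingers": [200,200,200,200,200,200,200,200,200,200,200,200]
}}

```text
clock: 16.5
eef_pos: [549.5, -138.0, 114.6]
eef_rot: [[-0.894, 0.447, -0.003], [0.447, 0.894, 0.001], [0.003, -0.001, -1.0]]
ft_force: [0.2, 0.3, -2.3]
opening: 0.682
grasp_force: 66.3
```

Run:
```python
from go import *
go((554.6,-170,120,-.46,0),0)
```

```text
goal [ 554.6 -170.   112. ] slide [-0.0189 -0.0263  0.0025] twist [-0.05 -0.18 -0.21]
```

{"method": "play_rows", "body": {
  "slide": [
    [-0.008,-0.012,0],
    [-0.015,-0.022,0],
    [-0.018,-0.026,0],
    [-0.018,-0.026,0],
    [-0.018,-0.026,0]
  ],
  "twist": [
    [0,0,0],
    [0,0,0],
    [0,0,0],
    [0,0,0],
    [0,0,0]
  ],
  "fingers": [200,200,200,200,200]
}}

```text
clock: 17.0
eef_pos: [553.8, -165.8, 117.0]
eef_rot: [[-0.896, 0.444, 0.001], [0.444, 0.896, 0.001], [-0.0, 0.001, -1.0]]
ft_force: [0.4, -0.5, -2.6]
opening: 0.684
grasp_force: 66.3
```

Run:
```python
from go import *
go((555.2,-170.8,120,-.46,0),0)
c,im=cams()[1]
u,v=proj(c,[[555,-170,60]])[0].astype(int)
cv2.imwrite("pics/held2.png",cv2.resize(im[v-45:v+45,u-50:u+50],(666,600),interpolation=cv2.INTER_CUBIC)); print(u,v)
```

```text
goal [ 555.2 -170.8  112. ] slide [-0.0035 -0.0038  0.005 ] twist [0.05 0.01 0.03]
262 244
```

View pics/held2.png

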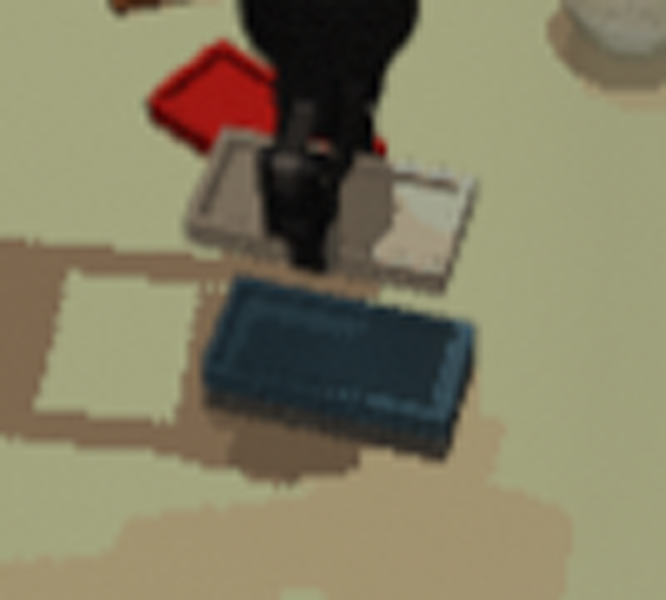

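Pile so far: blue sits flush on grey, with its left corner at x≈204 and right at x≈470. White is held level above it, with rim corners near (187,225), (225,130) and (475,178) and its bottom right corner at (443,292). Next I compare these with the predicted corners.

Run:
```python
from go import *
c,im=cams()[1]
k=600/90
def cr(p):
    t,M=pose(*p); return ((proj(c,BOX@M.T+t)-[212,199]+.5)*k).round(0)
names=["far?"]
for p in((553.8,-165.8,125,-.46,0),(554.6,-170.5,27,-.46,0)):
    print([(*b,*q) for b,q in zip((BOX/[60,30,9]).astype(int).tolist(),cr(p).astype(int).tolist())])
s=bot.state()["eef_pos"];d=np.array([np.cos(-.46),np.sin(-.46)])
def res(v,C):  # along-axis offset and height
    return None
C=[(c,im)]
print("white",fit(C,[553.8,-165.8,125,-.46,0],[0,2]).round(2))
print("blue",fit(C,[554.6,-170.5,27,-.46,0],[0,1]).round(2))
```

```text
[(-1, -1, -1, 189, 245), (-1, -1, 1, 187, 218), (-1, 1, -1, 229, 150), (-1, 1, 1, 227, 123), (1, -1, -1, 449, 299), (1, -1, 1, 449, 272), (1, 1, -1, 480, 201), (1, 1, 1, 481, 174)]
[(-1, -1, -1, 203, 387), (-1, -1, 1, 201, 364), (-1, 1, -1, 240, 293), (-1, 1, 1, 239, 269), (1, -1, -1, 448, 442), (1, -1, 1, 449, 418), (1, 1, -1, 478, 344), (1, 1, 1, 479, 320)]
  rms px 1.11 mean 0.04
white [ 5.4963e+02 -1.6580e+02  1.1851e+02 -4.6000e-01  0.0000e+00]
  rms px 0.71 mean -0.45
blue [ 5.5189e+02 -1.7764e+02  2.7000e+01 -4.6000e-01  0.0000e+00]
```

Observed and predicted corners agree to about 1.5 mm. I correct laterally and lower to about 9 mm above expected contact (TCP z≈37).

{"method": "play_rows", "body": {
  "slide": [
    [-0.002,-0.002,0.01],
    [-0.004,-0.004,0.025],
    [-0.004,-0.004,0.04],
    [-0.004,-0.004,0.055],
    [-0.004,-0.004,0.064],
    [-0.004,-0.004,0.069],
    [-0.004,-0.004,0.071],
    [-0.004,-0.004,0.071],
    [-0.004,-0.004,0.071]
  ],
  "twist": [
    [0,0,0],
    [0,0,0],
    [0,0,0],
    [0,0,0],
    [0,0,0],
    [0,0,0],
    [0,0,0],
    [0,0,0],
    [0,0,0]
  ],
  "fingers": [200,200,200,200,200,200,200,200,200]
}}

```text
clock: 18.1
eef_pos: [556.2, -172.1, 46.1]
eef_rot: [[-0.896, 0.444, 0.001], [0.444, 0.896, 0.0], [-0.001, 0.001, -1.0]]
ft_force: [0.1, -0.1, -2.3]
opening: 0.682
grasp_force: 66.3
```

{"method": "play_rows", "body": {
  "slide": [
    [0,0,0.001],
    [0,0,0.002],
    [0,0,0.003],
    [0,0,0.004],
    [0,0,0.004],
    [0,0,0.004]
  ],
  "twist": [
    [0,0,0],
    [0,0,0],
    [0,0,0],
    [0,0,0],
    [0,0,0],
    [0,0,0]
  ],
  "fingers": [200,200,200,200,200,200]
}}

```text
clock: 18.7
eef_pos: [555.8, -172.0, 41.6]
eef_rot: [[-0.896, 0.444, 0.0], [0.444, 0.896, 0.001], [0.0, 0.001, -1.0]]
ft_force: [0.5, -0.1, -2.3]
opening: 0.685
grasp_force: 66.3
```

Run:
```python
from go import *
go((555.6,-171,46,-.46,0),0)
c,im=cams()[1]
u,v=proj(c,[[555,-170,35]])[0].astype(int)
cv2.imwrite("pics/near2.png",cv2.resize(im[v-28:v+28,u-35:u+35],(700,560),interpolation=cv2.INTER_CUBIC)); print(u,v)
```

```text
goal [ 555.6 -171.    38. ] slide [0.0006 0.0008 0.0036] twist [ 0.04 -0.01 -0.02]
262 249
```

View pics/near2.png

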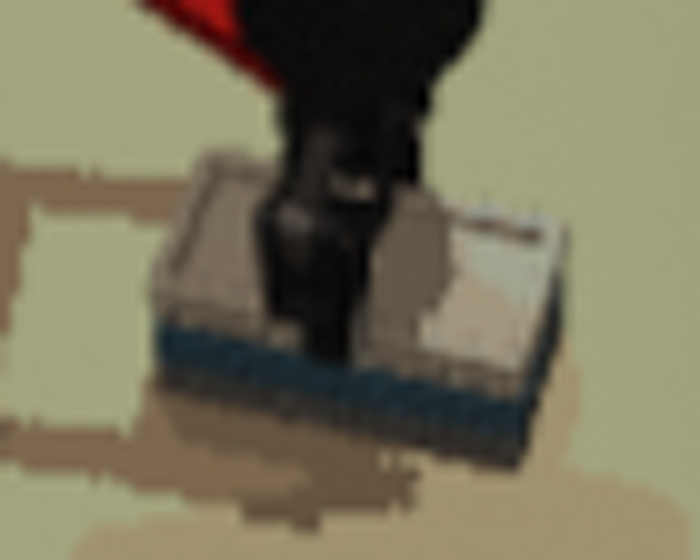

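White's left edge (x≈155) and right corner (x≈525) line up with blue's. I lower slowly with the force watched.

{"method": "play_rows", "body": {
  "slide": [
    [0,0.0008,0.001],
    [0,0.0008,0.002],
    [0,0.0008,0.0025],
    [0,0.0008,0.0025]
  ],
  "twist": [
    [0,0,0],
    [0,0,0],
    [0,0,0],
    [0,0,0]
  ],
  "fingers": [200,200,200,200]
}}

```text
clock: 19.2
eef_pos: [556.1, -171.2, 39.0]
eef_rot: [[-0.896, 0.444, -0.0], [0.444, 0.896, 0.001], [0.0, 0.001, -1.0]]
ft_force: [-0.5, -0.2, -1.6]
opening: 0.686
grasp_force: 66.3
```

{"method": "play_rows", "body": {
  "slide": [
    [0,0,0.0007],
    [0,0,0.0007],
    [0,0,0.0007]
  ],
  "twist": [
    [0,0,0],
    [0,0,0],
    [0,0,0]
  ],
  "fingers": [200,200,200]
}}

```text
clock: 19.5
eef_pos: [556.2, -171.3, 38.4]
eef_rot: [[-0.896, 0.444, 0.0], [0.444, 0.896, 0.001], [0.0, 0.001, -1.0]]
ft_force: [-0.5, 0.3, -1.6]
opening: 0.682
grasp_force: 66.3
```

{"method": "play_rows", "body": {
  "slide": [
    [0,0,0.0006],
    [0,0,0.0006],
    [0,0,0.0006]
  ],
  "twist": [
    [0,0,0],
    [0,0,0],
    [0,0,0]
  ],
  "fingers": [200,200,200]
}}

```text
clock: 19.8
eef_pos: [556.1, -171.3, 37.8]
eef_rot: [[-0.896, 0.444, 0.0], [0.444, 0.896, 0.001], [0.0, 0.001, -1.0]]
ft_force: [1.1, -0.4, -2.5]
opening: 0.681
grasp_force: 66.3
```

{"method": "play_rows", "body": {
  "slide": [
    [0,0,0.0005],
    [0,0,0.0005],
    [0,0,0.0005]
  ],
  "twist": [
    [0,0,0],
    [0,0,0],
    [0,0,0]
  ],
  "fingers": [200,200,200]
}}

```text
clock: 20.1
eef_pos: [556.1, -171.3, 37.3]
eef_rot: [[-0.896, 0.444, 0.0], [0.444, 0.896, 0.001], [0.0, 0.001, -1.0]]
ft_force: [-0.1, 0.3, -2.2]
opening: 0.684
grasp_force: 66.3
```

{"method": "play_rows", "body": {
  "slide": [
    [0,0,0.0005],
    [0,0,0.0005],
    [0,0,0.0005]
  ],
  "twist": [
    [0,0,0],
    [0,0,0],
    [0,0,0]
  ],
  "fingers": [200,200,200]
}}

```text
clock: 20.4
eef_pos: [556.1, -171.3, 36.8]
eef_rot: [[-0.896, 0.444, 0.0], [0.444, 0.896, 0.001], [0.0, 0.001, -1.0]]
ft_force: [-0.0, 0.3, -2.6]
opening: 0.685
grasp_force: 66.3
```

{"method": "play_rows", "body": {
  "slide": [
    [0,0,0.0004],
    [0,0,0.0004],
    [0,0,0.0004]
  ],
  "twist": [
    [0,0,0],
    [0,0,0],
    [0,0,0]
  ],
  "fingers": [200,200,200]
}}

```text
clock: 20.7
eef_pos: [556.2, -171.3, 36.7]
eef_rot: [[-0.896, 0.444, 0.0], [0.444, 0.896, 0.001], [0.0, 0.001, -1.0]]
ft_force: [-1.0, -0.2, 2.4]
opening: 0.685
grasp_force: 66.8
```

{"method": "play_rows", "body": {
  "slide": [
    [0,0,0.0004],
    [0,0,0.0004],
    [0,0,0.0004]
  ],
  "twist": [
    [0,0,0],
    [0,0,0],
    [0,0,0]
  ],
  "fingers": [200,200,200]
}}

```text
clock: 21.0
eef_pos: [556.2, -171.3, 36.6]
eef_rot: [[-0.896, 0.444, 0.0], [0.444, 0.896, 0.001], [-0.0, 0.001, -1.0]]
ft_force: [-2.1, 0.8, 7.1]
opening: 0.685
grasp_force: 67.4
```

Contact. I ease off, release and retreat upward.

{"method": "play_rows", "body": {
  "slide": [
    [0,0,-0.0004],
    [0,0,-0.0004],
    [0,0,-0.0004],
    [0,0,-0.0004],
    [0,0,-0.0004],
    [0,0,-0.0004],
    [0,0,-0.0004]
  ],
  "twist": [
    [0,0,0],
    [0,0,0],
    [0,0,0],
    [0,0,0],
    [0,0,0],
    [0,0,0],
    [0,0,0]
  ],
  "fingers": [200,60,0,0,0,0,0]
}}

```text
clock: 21.7
eef_pos: [556.2, -171.3, 36.4]
eef_rot: [[-0.896, 0.444, 0.0], [0.444, 0.896, 0.001], [0.0, 0.001, -1.0]]
ft_force: [0.6, 1.1, 0.3]
opening: 1.0
grasp_force: 0.0
```

{"method": "play_rows", "body": {
  "slide": [
    [0,0,-0.005],
    [0,0,-0.015],
    [0,0,-0.035],
    [0,0,-0.06],
    [0,0,-0.09],
    [0,0,-0.12],
    [0,0,-0.15],
    [0,0,-0.18],
    [0,0,-0.2],
    [0,0,-0.2],
    [0,0,-0.2]
  ],
  "twist": [
    [0,0,0],
    [0,0,0],
    [0,0,0],
    [0,0,0],
    [0,0,0],
    [0,0,0],
    [0,0,0],
    [0,0,0],
    [0,0,0],
    [0,0,0],
    [0,0,0]
  ],
  "fingers": [0,0,0,0,0,0,0,0,0,0,0]
}}

```text
clock: 22.8
eef_pos: [556.1, -171.4, 236.9]
eef_rot: [[-0.896, 0.444, 0.001], [0.444, 0.896, 0.0], [-0.001, 0.001, -1.0]]
ft_force: [-0.9, -0.3, -1.0]
opening: 1.001
grasp_force: 0.0
```

{"method": "play_rows", "body": {
  "slide": [
    [0.02,0.02,0],
    [0.05,0.05,0],
    [0.08,0.08,0],
    [0.11,0.11,0],
    [0.14,0.14,0],
    [0.16,0.16,0],
    [0.16,0.16,0],
    [0.16,0.16,0]
  ],
  "twist": [
    [0,0,0],
    [0,0,0],
    [0,0,0],
    [0,0,0],
    [0,0,0],
    [0,0,0],
    [0,0,0],
    [0,0,0]
  ],
  "fingers": [0,0,0,0,0,0,0,0]
}}

```text
clock: 23.6
eef_pos: [483.1, 43.3, 235.6]
eef_rot: [[-0.897, 0.443, -0.001], [0.443, 0.897, 0.0], [0.001, -0.0, -1.0]]
ft_force: [0.1, -0.2, 0.6]
opening: 1.0
grasp_force: 0.0
```

Run:
```python
from go import *
a=[]
for c,im in cams():
    u,v=proj(c,[[555,-170,30]])[0].astype(int)
    a.append(cv2.resize(im[v-28:v+28,u-28:u+28],(400,400),interpolation=cv2.INTER_CUBIC))
cv2.imwrite("pics/done.png",np.hstack(a))
```

```text
(no output)
```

View pics/done.png

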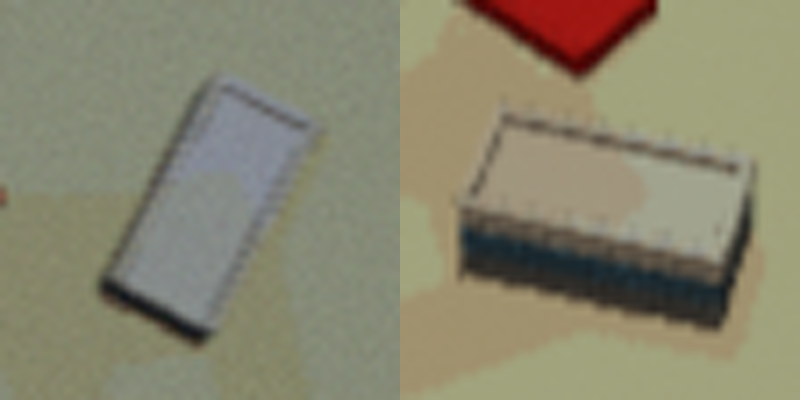

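The pile is flush in both views: in the side crop all three left edges are at x≈460 and the right corners at x≈722. The arm is clear, so I hand in.

```bash
python3 -c "
from rig import bot
print(bot.hand_in())"
```

```text
the job is handed in; nothing more can be done
None
```

The blue and then the white saucer are piled on the grey one, flush in both camera views, with the arm clear at about 24 s. The job is handed in; no verdict came back.

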